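Feel, then pour the sweets from the red tin into the gift box

TASK

Pick up the red spouted tin and, holding it clear of the table, tip it slowly towards its spout by about 20 degrees and hold it there for a moment, so that you feel the two hidden sweets roll to the foot of the spout without any coming out. Then tip it further to pour both sweets into the open black gift box, and stand the tin upright on the table again and let go.

Things in the scene. Friction and masses are not known exactly. Their poses are not given: they have to be found in the camera images.
- red_tin: Opaque red tin, brass trim, 180 g (the blue tin: bystander). Origin: underside; z up, spout to -x (starts within 40 degrees of world -y). Box part: x -15 to +65 mm, y +-30 (pinch here: flat sides 60 mm apart), 60 mm high; roofed from x = -5. Balance point x 15, z 38 mm. Floor falls 5 degrees to the back, where the sweets rest. From x -15, z 11 an open chute climbs at 35 degrees to the lip.
- tin_lip (a point): Middle of the red tin's spout lip, at x -58, z 41 mm in the tin's frame (axes as the tin's); chute 60 mm wide, side walls 25 mm. Tipped spout-down 10 to 28 degrees, the sweets roll to the chute's foot (tin x about -10 mm) and stay; past about 35 degrees they roll out over the lip; 55 degrees empties it surely.
- gift_box: Open black card gift box, fixed to the table: 140 mm (x) by 130 mm (y) by 65 mm high, walls 4 mm, white paper floor 5 mm up. Origin: centre of the underside, z up. Its lid flap slopes down outwards from the rim of its -x side, reaching 75 mm out, below rim height.
- sweet_a_center (a point): Centre of the first sweet: a hard gold-foil ball of 26 mm diameter, about 20 g, starting inside the red tin at the back.
- sweet_b_center (a point): Centre of the second sweet, the same as the first and beside it.
There are look-alikes about, which are no part of the job. What is shaped like the gift_box but yellow is not meant.

How it is judged:
By the outcome, as a careful person would: the job done as asked, in the order asked, and still so for the second after the job is handed in, with the robot touching nothing.
It also fails if it takes over 61 s, if anything falls off the work surface, if the arm or the gripper's body presses on something with over 40 N, if the wrist force passes 120 N, or if a joint passes its speed limit or range.

ROBOT

A 6-joint arm with a two-finger parallel gripper is mounted at the origin on the work surface. World frame = base frame: x ahead of the robot, y to its left, z up, the work surface at z = 0. Lengths are in mm, angles in degrees, forces in N, time in s.
With the tool pointing down it reaches from about 300 to 850 mm from the base axis. Payload 4.2 kg.
Tool frame: the origin (TCP) lies on the mounting face of the last link; the fingertips stand 191 mm ahead of it and the grasp point (between the pads) lies 172 mm ahead of it; z points along the fingers, y is the direction in which the jaws open and shut (so a half turn about z gives the same grasp; the last joint's range is limited). The gripper opens to 91 mm and grips with 3 to 60 N. Pads are 32 mm wide; open, the fingers measure 118 mm over their backs; the gripper's body (76 mm by 178 mm) begins 60 mm behind the grasp point.
Start: joints at [65.833, 18.312, 89.639, -0, 72.044, -1.146], TCP at [224.865, 529.206, 404.776] pointing down, gripper open.
Joint ranges: [-177.97, 177.97], [-48.28, 115.42], [12.27, 149.76], [-77.06, 257.06], [2.81, 150.46], [-146.56, 146.56]. Speed limits (degrees/s): [147.25, 147.25, 180, 180, 180, 180].

INTERFACE

Orientations are given as [roll, pitch, yaw] about the fixed x, y, z axes, in that order (R = Rz(yaw) Ry(pitch) Rx(roll)).
In Python, from workcell import env gives the robot as it stands.
- The arm moves only by the shell command python3 -m handwheel 'ROWS' [FORCE]. ROWS is JSON, a list of rows, each an object with "gripper": the opening in per cent of the stroke, from 0 (shut) to 100 (fully open); "travel": the shift along the tool's x, y, z in m, a list of three; "twist": the turn about the tool's z in rad. In form: [{"gripper": gripper, "travel": [x, y, z], "twist": twist}, ...]. A call has 1 to 5 rows; each row shifts and turns the commanded pose from where the row before left it, along the tool's axes as they then stand; what a row does not reach is not made up. A row lasts 1/12 s, in which the tool goes at most 41.7 mm and 7.16 degrees, less where a joint would pass 70% of its speed; a pose out of reach is approached as far as the arm can. A call with a gripper value outside its range is refused whole. The fingers move at their own pace and stop on an object; FORCE is the grip in N (left out, the last holds). Time passes only in rows, so rows that do not move let the fingers close. It gives the time, the measured TCP pose, the force and the opening at its end, in the units of the state.
- env.state(): the state, without advancing time (a new reading comes with each control period).
- env.grab_frame(name): name is "side" or "top" or "wrist"; returns a dict with "frame" (400x640x3 uint8, red, green, blue), "intrinsics" (3x3 intrinsics, pixels), "extrinsics" (4x4, takes a point from camera to world coordinates). Camera axes: x right, y down, z forward; pixel columns grow to the right and rows downward; lengths in mm; the calibration is good to about 2 mm. The wrist camera is an equidistant fisheye: a pixel r from the principal point sees the ray r / f radians off the axis. A picture is of the moment at which its call begins. There is no depth.
- env.job_done(): hands the job in, once; it reports no verdict.
Trained networks look in the newest picture that a camera, given by its name, has taken for a name from the list of things; names that differ only in an ending like _2 or _b are one class to them, and where a whole thing is asked for, a point or a joint stands for the part that bears it (a point fixed in the world has none). Each returns a list of dicts, best first, with "confidence" (0 to 1); they miss things now and then, are a little off and sometimes report something else, mostly with a low value. They report only what shows in the picture. A call takes as long as a camera call. They do not tell look-alikes from the thing itself.
- env.trace(camera, thing): "pixels" (400x640 bool, what is visible of it) and "uv" ([column, row] in pixels, amid what is visible of it).
- env.pinpoint(camera, thing): "uv" ([column, row] in pixels: a listed point, or the origin of a listed thing).
The state is a dict: "time_s": time; "qpos": joint angles; "qvel": joint speeds; "effort": joint torques, N m; "ee_pos": TCP position; "ee_rot": TCP orientation; "force": force on the tool from outside, world axes, zero at the start; "torque": the same for the moment, N m; "gripper_width": finger opening in mm.
Only numpy, scipy, OpenCV 4.12 (cv2) and the standard library are available. Lean on these libraries where they do the work, as an engineer would, in place of code of your own. Each camera call takes 0.05 s, during which the arm holds its last target. There are 200 camera calls.

## Working session

There is one attempt and no reset: what is moved stays moved. The work goes in short steps, Python scripts to look and compute and a shell command to move; the robot and the scene stay as the last step left them, time stands still between calls to the robot, and variables do not carry over. Pictures are saved under pics/ and viewed, about 8 in all and at most 12, crops included, and the job is handed in when it is done.

```bash
mkdir -p pics; python3 - <<'E'
from workcell import env
import cv2,numpy as np
s=env.state();print({k:np.round(v,3).tolist() for k,v in s.items()})
ims=[]
for n in ["top","side"]:
    f=env.grab_frame(n);cv2.imwrite(f"pics/{n}0.png",f["frame"][...,::-1])
    print(n,np.round(f["intrinsics"],1).tolist(),np.round(f["extrinsics"],3).tolist())
    for t in ["red_tin","gift_box","tin_lip"]:
        print(t,[(np.round(d["uv"],1).tolist(),round(d["confidence"],2)) for d in env.pinpoint(n,t)], [(np.round(d["uv"],1).tolist(),round(d["confidence"],2)) for d in env.trace(n,t)])
E
```

```text
{'time_s': 0.0, 'qpos': [65.832, 18.353, 89.708, -0.001, 72.044, -1.149], 'qvel': [-0.02, 0.078, 0.009, 0.039, 0.117, -0.02], 'effort': [-0.0, -41.247, -23.198, 0.073, 0.046, -0.0], 'ee_pos': [224.805, 529.049, 403.893], 'ee_rot': [-179.895, -0.001, 156.981], 'force': [0.028, -0.396, 0.584], 'torque': [-0.037, -0.009, -0.001], 'gripper_width': 91.155}
top [[395.6, 0.0, 316.2], [0.0, 395.6, 200.1], [0.0, 0.0, 1.0]] [[0.009, -0.997, 0.082, 397.415], [-1.0, -0.007, 0.026, 19.165], [-0.025, -0.082, -0.996, 1120.56], [0.0, 0.0, 0.0, 1.0]]
red_tin [([239.3, 190.9], 0.76)] [([231.8, 189.5], 0.63)]
gift_box [([331.0, 178.8], 0.59), ([412.9, 258.5], 0.59)] [([417.3, 269.1], 0.77), ([328.2, 189.8], 0.71), ([232.1, 188.3], 0.19)]
tin_lip [([255.9, 190.9], 0.71)] [([235.1, 186.3], 0.71)]
side [[453.8, 0.0, 327.1], [0.0, 453.8, 200.1], [0.0, 0.0, 1.0]] [[0.909, -0.219, 0.355, 74.829], [-0.417, -0.507, 0.755, -832.048], [0.015, -0.834, -0.552, 664.951], [0.0, 0.0, 0.0, 1.0]]
red_tin [([301.3, 168.4], 0.71)] [([299.6, 159.5], 0.87)]
gift_box [([313.1, 294.5], 0.86), ([353.1, 208.5], 0.79), ([310.7, 164.6], 0.28)] [([302.5, 286.3], 0.81), ([345.6, 203.2], 0.79)]
tin_lip [] [([305.7, 160.9], 0.72)]
```

```bash
ls; python3 -c "
import cv2;a=cv2.imread('pics/top0.png');b=cv2.imread('pics/side0.png');cv2.imwrite('pics/both0.png',cv2.resize(cv2.vconcat([a,b]),(480,600)))"
```

```text
pics
```

View pics/top0.png

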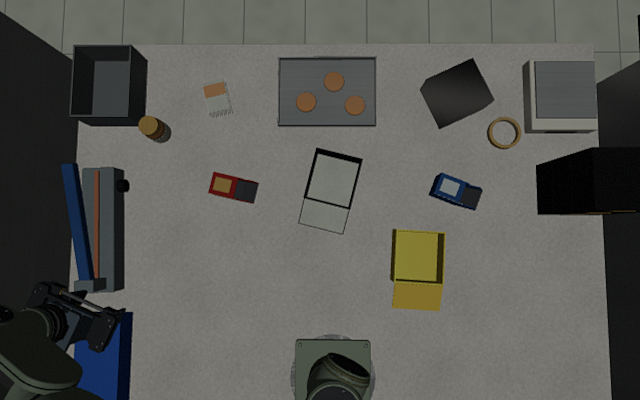

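View pics/side0.png

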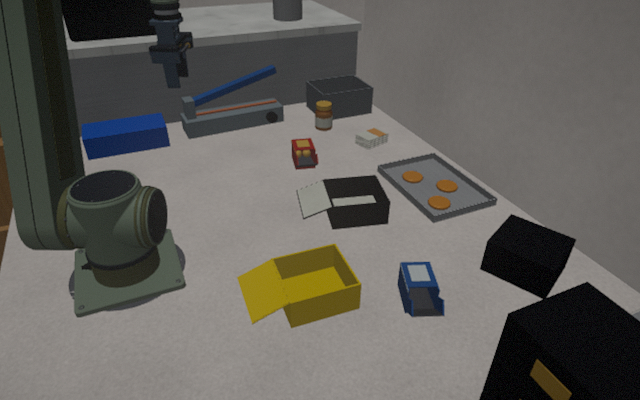

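The red tin is at (232,187) in the top view, with the blue tin at (455,190) as its look-alike. The black gift box is at (332,178), and its look-alikes are the yellow box (417,260), a solid black block (457,93) and a dark grey bin (108,85). By the description I choose red (232,187) and black with the white floor (332,178). Next I fit the poses and check a close crop.

```bash
cat > h.py <<'E'
from workcell import env
import cv2,numpy as np
from scipy.spatial.transform import Rotation as R
from scipy.optimize import minimize
def proj(f,P):
    E=f["extrinsics"];K=f["intrinsics"];p=(np.asarray(P)-E[:3,3])@E[:3,:3];return p[:,:2]/p[:,2:]*[K[0,0],K[1,1]]+K[:2,2]
def ground(f,uv,z):
    E=f["extrinsics"];K=f["intrinsics"];d=E[:3,:3]@np.r_[(np.array(uv)-K[:2,2])/[K[0,0],K[1,1]],1];return E[:3,3]+d*(z-E[2,3])/d[2]
def sy(pts): return np.array([[x,s*y,z] for x,y,z in pts for s in(1,-1)],float)
TIN=[sy([(-15,30,0),(65,30,0),(65,30,60),(-15,30,60)]),sy([(-15,30,0),(-15,30,60),(-58,30,41),(-58,30,66)])]
BOX=[sy([(-70,65,0),(70,65,0),(70,65,65),(-70,65,65)]),sy([(-70,65,65),(-140,65,40)])]
def sil(f,parts,p,S=4):
    m=np.zeros((400*S,640*S),np.uint8);r=R.from_euler('z',p[2],degrees=True)
    for q in parts:
        u=proj(f,r.apply(q)+[p[0],p[1],0]);h=cv2.convexHull((u*S+S/2).astype(np.int32));cv2.fillConvexPoly(m,h,1)
    return cv2.resize(m.astype(np.float32),(640,400),interpolation=cv2.INTER_AREA)
def fit(obs,parts,p0):
    def c(p):
        return sum(np.abs(sil(f,parts,p)-m).sum()/m.sum() for f,m in obs)
    best=min((minimize(c,np.array(p0)+[0,0,d],method='Nelder-Mead',options=dict(initial_simplex=np.array(p0)+[0,0,d]+np.array([[0,0,0],[15,0,0],[0,15,0],[0,0,12]]))) for d in(-15,0,15)),key=lambda r:r.fun)
    return best.x,best.fun
def pick(cam,thing,uv):
    L=env.trace(cam,thing);return min(L,key=lambda d:np.hypot(*(np.array(d["uv"])-uv)))["pixels"].astype(np.float32)
E
python3 - <<'E'
from h import *
ft=env.grab_frame("top");mt=pick("top","red_tin",(232,189));bt=pick("top","gift_box",(328,189))
fs=env.grab_frame("side");ms=pick("side","red_tin",(300,160));bs=pick("side","gift_box",(346,203))
g=ground(ft,(232,187),30);b=ground(ft,(334,178),30);print(g,b)
for nm,o,pt,p0 in [("tin",((ft,mt),(fs,ms)),TIN,[g[0],g[1],80]),("box",((ft,bt),(fs,bs)),BOX,[b[0],b[1],-10])]:
    print(nm,fit(o,pt,p0),[np.round(fit([x],pt,p0)[0],1).tolist() for x in o])
a=cv2.resize(ft["frame"][135:245,190:380],None,fx=4,fy=4,interpolation=3)
b=cv2.resize(fs["frame"][125:235,270:400],(520,440),interpolation=3)
cv2.imwrite("pics/crop1.png",cv2.resize(np.hstack([a,b])[...,::-1],(800,274)))
E
```

```text
[521.94203349 282.65413434  30.        ] [548.70089147  -1.53440539  30.        ]
tin (array([516.94369447, 269.91207495,  76.37370508]), np.float64(0.18996486067771912)) [[516.7, 270.0, 76.6], [516.4, 269.3, 75.8]]
box (array([543.53409016,   1.84721929, -13.45532864]), np.float64(0.08972896635532379)) [[544.1, 1.4, -14.6], [542.7, -0.4, -13.8]]
```

View pics/crop1.png

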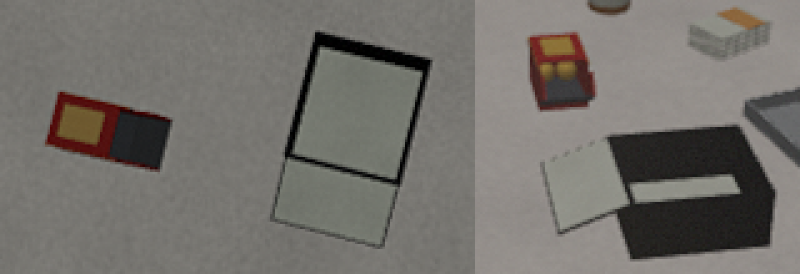

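Both fits agree across the two cameras: tin at about (517, 270) with yaw 76.4°, box at about (543.5, 1.5) with yaw -13.5°. The crop shows the red tin with its dark chute facing right (-y) and gold sweets behind it, and the black box with a white floor.

The interface only gives twist about the vertical tool axis, so the tin has to be tipped inside the grip:
- **Tipping:** lower the back of its underside onto the box's fixed +y rim.
- **Righting:** lower the chute onto the same rim.

Now I move above the tin.

```bash
T='[-0.031,-0.01,0]'
python3 -m handwheel '[{"gripper":100,"travel":[-0.015,-0.005,0],"twist":0},{"gripper":100,"travel":[-0.031,-0.01,0],"twist":0},{"gripper":100,"travel":[-0.031,-0.01,0],"twist":0},{"gripper":100,"travel":[-0.031,-0.01,0],"twist":0},{"gripper":100,"travel":[-0.031,-0.01,0],"twist":0}]' 20
python3 -m handwheel '[{"gripper":100,"travel":[-0.031,-0.01,0],"twist":0},{"gripper":100,"travel":[-0.031,-0.01,0],"twist":0},{"gripper":100,"travel":[-0.031,-0.01,0],"twist":0},{"gripper":100,"travel":[-0.031,-0.01,0],"twist":0},{"gripper":100,"travel":[-0.031,-0.01,0],"twist":0}]'
python3 -m handwheel '[{"gripper":100,"travel":[-0.031,-0.01,0],"twist":0},{"gripper":100,"travel":[-0.031,-0.01,0],"twist":0},{"gripper":100,"travel":[-0.015,-0.005,0],"twist":0},{"gripper":100,"travel":[0,0,0],"twist":0.117},{"gripper":100,"travel":[0,0,0],"twist":0.117}]'
python3 -m handwheel '[{"gripper":100,"travel":[0,0,0],"twist":0.117},{"gripper":100,"travel":[0,0,0],"twist":0.117},{"gripper":100,"travel":[0,0,0],"twist":0.117},{"gripper":100,"travel":[0,0,0],"twist":0.117},{"gripper":100,"travel":[0,0,0],"twist":0.117}]'
python3 -m handwheel '[{"gripper":100,"travel":[0,0,0],"twist":0.117},{"gripper":100,"travel":[0,0,0],"twist":0.117},{"gripper":100,"travel":[0,0,0],"twist":0.117},{"gripper":100,"travel":[0,0,0],"twist":0.117},{"gripper":100,"travel":[0,0,0],"twist":0.117}]'
python3 -m handwheel '[{"gripper":100,"travel":[0,0,0],"twist":0},{"gripper":100,"travel":[0,0,0],"twist":0}]'
python3 - <<'E'
from h import *
s=env.state();print(s["time_s"],s["ee_pos"],s["ee_rot"],s["gripper_width"])
f=env.grab_frame("wrist");cv2.imwrite("pics/w1.png",f["frame"][...,::-1]);print(np.round(f["intrinsics"],1).tolist(),np.round(f["extrinsics"],2).tolist())
print([(d["uv"],d["confidence"]) for d in env.pinpoint("wrist","red_tin")],[(d["uv"],d["confidence"]) for d in env.pinpoint("wrist","tin_lip")])
E
```

```text
time_s: 1.42
ee_pos: [336.0, 432.4, 404.8]
ee_rot: [180.0, 0.0, 157.0]
force: [1.2, 0.3, 0.1]
gripper_width: 91.0
time_s: 1.83
ee_pos: [459.3, 325.6, 404.9]
ee_rot: [180.0, 0.0, 157.0]
force: [0.5, 0.8, 0.2]
gripper_width: 91.3
time_s: 2.25
ee_pos: [520.4, 272.6, 404.5]
ee_rot: [-180.0, -0.0, 143.1]
force: [-0.1, 0.4, 0.5]
gripper_width: 91.1
time_s: 2.67
ee_pos: [519.4, 273.7, 404.7]
ee_rot: [-180.0, -0.0, 109.7]
force: [0.0, 0.2, -0.5]
gripper_width: 91.3
time_s: 3.08
ee_pos: [519.4, 273.7, 404.8]
ee_rot: [-180.0, -0.0, 76.2]
force: [-0.4, -0.9, 0.3]
gripper_width: 91.4
time_s: 3.25
ee_pos: [519.4, 273.7, 404.8]
ee_rot: [180.0, -0.0, 76.7]
force: [-0.3, 0.2, 0.1]
gripper_width: 91.0
3.25 [519.38523579 273.68252726 404.75447894] [ 1.79999194e+02 -1.88990598e-03  7.67104490e+01] 91.0257933670117
[[309.7, 0.0, 327.5], [0.0, 309.7, 198.4], [0.0, 0.0, 1.0]] [[0.97, -0.22, -0.06, 535.12], [-0.23, -0.95, -0.23, 339.0], [-0.0, 0.24, -0.97, 386.05], [0.0, 0.0, 0.0, 1.0]]
[([324.3, 180.9], 0.94)] [([323.1, 235.7], 0.96)]
```

View pics/w1.png

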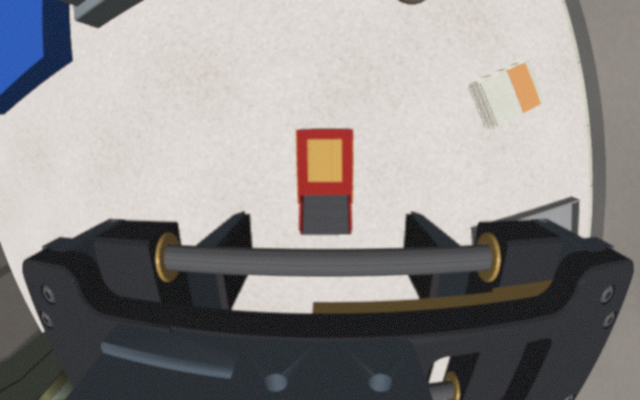

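The wrist view shows the red tin centred between the jaws and square to them, with its roof at (325,160) and its lip at (323,235). I refine its position with the fisheye rays.

```bash
cat >> h.py <<'E'
def wray(f,uv,z):
    E=f["extrinsics"];K=f["intrinsics"];q=(np.array(uv,float)-K[:2,2]);r=np.hypot(*q);t=r/K[0,0]
    d=E[:3,:3]@np.r_[q/r*np.sin(t),np.cos(t)];return E[:3,3]+d*(z-E[2,3])/d[2]
E
python3 - <<'E'
from h import *
f=env.grab_frame("wrist")
o=wray(f,(324.3,180.9),0);l=wray(f,(323.1,235.7),41);v=o-l;print(o,l,np.degrees(np.arctan2(v[1],v[0])),np.hypot(v[0],v[1]))
a,b=wray(f,(297,129),60),wray(f,(352,129),60);print("back corners",a,b,np.linalg.norm(a-b),(a+b)/2,np.degrees(np.arctan2((b-a)[1],(b-a)[0])))
E
```

```text
[514.06656551 269.84033158   0.        ] [499.47613442 213.27571907  41.        ] 75.53624774605863 58.41606001069336
back corners [502.44302835 341.24328984  60.        ] [558.44628874 327.85179974  60.        ] 57.582090798993306 [530.44465854 334.54754479  60.        ] -13.448040297357839
```

```bash
python3 -m handwheel '[{"gripper":100,"travel":[0.001,-0.003,0.02],"twist":0},{"gripper":100,"travel":[0,0,0.035],"twist":0},{"gripper":100,"travel":[0,0,0.035],"twist":0},{"gripper":100,"travel":[0,0,0.035],"twist":0},{"gripper":100,"travel":[0,0,0.03],"twist":0}]' 20
python3 -m handwheel '[{"gripper":100,"travel":[0,0,0.02],"twist":0},{"gripper":100,"travel":[0,0,0.01],"twist":0},{"gripper":100,"travel":[0,0,0.01],"twist":0},{"gripper":100,"travel":[0,0,0],"twist":0},{"gripper":80,"travel":[0,0,0],"twist":0}]' 20
python3 -m handwheel '[{"gripper":70,"travel":[0,0,0],"twist":0},{"gripper":66,"travel":[0,0,0],"twist":0},{"gripper":60,"travel":[0,0,0],"twist":0},{"gripper":50,"travel":[0,0,0],"twist":0},{"gripper":40,"travel":[0,0,0],"twist":0}]' 20
python3 -m handwheel '[{"gripper":20,"travel":[0,0,0],"twist":0},{"gripper":10,"travel":[0,0,0],"twist":0},{"gripper":0,"travel":[0,0,0],"twist":0},{"gripper":0,"travel":[0,0,0],"twist":0}]' 20
```

```text
time_s: 3.87
ee_pos: [516.2, 275.1, 247.8]
ee_rot: [-180.0, 0.0, 76.6]
force: [-0.3, -0.1, 0.6]
gripper_width: 90.9
time_s: 4.28
ee_pos: [517.1, 275.6, 210.4]
ee_rot: [179.9, -0.1, 76.5]
force: [-0.1, -0.2, 0.5]
gripper_width: 87.0
time_s: 4.7
ee_pos: [516.8, 275.4, 210.6]
ee_rot: [180.0, -0.1, 76.5]
force: [-0.1, 0.3, 3.3]
gripper_width: 60.3
time_s: 5.03
ee_pos: [516.8, 275.5, 210.6]
ee_rot: [180.0, -0.0, 76.5]
force: [-1.6, -0.4, 7.1]
gripper_width: 60.0
```

```bash
python3 -m handwheel '[{"gripper":0,"travel":[0,0,-0.004],"twist":0},{"gripper":0,"travel":[0,0,-0.006],"twist":0},{"gripper":0,"travel":[0,0,-0.01],"twist":0},{"gripper":0,"travel":[0,0,-0.01],"twist":0},{"gripper":0,"travel":[0,0,-0.01],"twist":0}]' 20
python3 -m handwheel '[{"gripper":0,"travel":[0,0,-0.015],"twist":0},{"gripper":0,"travel":[0,0,-0.015],"twist":0},{"gripper":0,"travel":[0,0,-0.01],"twist":0},{"gripper":0,"travel":[0,0,0],"twist":0},{"gripper":0,"travel":[0,0,0],"twist":0}]'
python3 - <<'E'
from h import *
s=env.state();print({k:np.round(s[k],3).tolist() for k in("time_s","ee_pos","force","torque","qpos")})
f=env.grab_frame("side");g=env.grab_frame("wrist")
u=proj(f,[[517,272,80]])[0].astype(int);print(u)
a=cv2.resize(f["frame"][u[1]-60:u[1]+60,u[0]-60:u[0]+60],(400,400),interpolation=3);b=g["frame"][0:400,120:520]
cv2.imwrite("pics/lift.png",np.hstack([a,b])[...,::-1])
E
```

```text
time_s: 5.45
ee_pos: [516.8, 275.4, 250.8]
ee_rot: [180.0, -0.0, 76.5]
force: [0.7, 0.5, -2.4]
gripper_width: 59.9
time_s: 5.87
ee_pos: [516.7, 275.4, 290.5]
ee_rot: [179.9, -0.1, 76.5]
force: [-0.3, -1.0, -2.7]
gripper_width: 60.2
{'time_s': 5.867, 'ee_pos': [516.714, 275.35, 290.538], 'force': [-0.309, -0.959, -2.724], 'torque': [-0.131, 0.08, 0.01], 'qpos': [26.927, 24.517, 97.65, 0.003, 57.738, 40.39]}
[303 141]
```

View pics/lift.png

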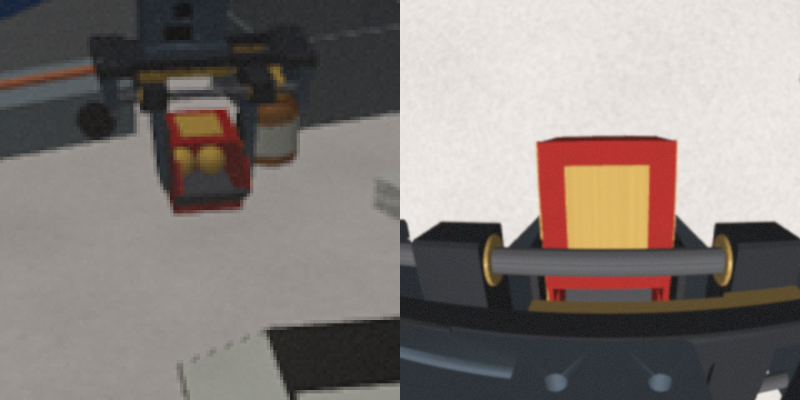

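The tin is held level and clear of the table, with both sweets showing gold at the back. I measure its tilt from the back-top edge and carry it gently over the box.

```bash
cat >> h.py <<'E'
def wproj(f,P):
    E=f["extrinsics"];K=f["intrinsics"];p=(np.asarray(P)-E[:3,3])@E[:3,:3];t=np.arctan2(np.hypot(p[:,0],p[:,1]),p[:,2]);a=np.arctan2(p[:,1],p[:,0])
    return np.c_[np.cos(a),np.sin(a)]*(t*K[0,0])[:,None]+K[:2,2]
def tinpose(s,th,px=5,pz=38):
    "tin points -> world, held at (px,pz), tipped th deg spout-down"
    y=s["ee_rot"][2];return lambda P:(R.from_euler('z',y,degrees=True)*R.from_euler('y',-th,degrees=True)).apply(np.asarray(P,float)-[px,0,pz])+s["ee_pos"]-[0,0,172]
def tilt(save=None):
    "fit th (and pz) of the held tin from the red mask in the wrist image"
    s=env.state();f=env.grab_frame("wrist");i=f["frame"].astype(int)
    red=((i[...,0]>90)&(i[...,0]>2*i[...,1])).astype(np.uint8)
    red=cv2.morphologyEx(red,cv2.MORPH_OPEN,np.ones((3,3)))
    ys,xs=np.nonzero(red);k=ys<200;r0=ys[k].min() if k.any() else None
    w=[(xs[ys==r].min(),xs[ys==r].max()) for r in (r0+3,)]
    out=[]
    for th in range(-20,85,5):
        T=tinpose(s,th);q=wproj(f,T([(65,30,60),(65,-30,60),(65,30,0),(65,-30,0)]));out.append((th,round(q[:,1].min())))
    rows=np.array([o[1] for o in out]);
    if save: cv2.imwrite(save,f["frame"][...,::-1])
    return dict(time=s["time_s"],pos=np.round(s["ee_pos"],1),force=np.round(s["force"],1),torque=np.round(s["torque"],3),top_row=r0,width=w,table=out)
E
python3 -c "
from h import *;print(tilt())"
python3 -m handwheel '[{"gripper":0,"travel":[-0.003,0.001,-0.004],"twist":0},{"gripper":0,"travel":[-0.007,0.003,-0.004],"twist":0},{"gripper":0,"travel":[-0.011,0.004,-0.002],"twist":0},{"gripper":0,"travel":[-0.015,0.006,0],"twist":0},{"gripper":0,"travel":[-0.018,0.006,0],"twist":0}]'
python3 -m handwheel '[{"gripper":0,"travel":[-0.018,0.006,0],"twist":0},{"gripper":0,"travel":[-0.018,0.006,0],"twist":0},{"gripper":0,"travel":[-0.018,0.006,0],"twist":0},{"gripper":0,"travel":[-0.018,0.006,0],"twist":0},{"gripper":0,"travel":[-0.018,0.006,0],"twist":0}]'
python3 -m handwheel '[{"gripper":0,"travel":[-0.018,0.007,0],"twist":0},{"gripper":0,"travel":[-0.017,0.007,0],"twist":0},{"gripper":0,"travel":[-0.015,0.006,0],"twist":0},{"gripper":0,"travel":[-0.013,0.006,0],"twist":0},{"gripper":0,"travel":[-0.011,0.005,0],"twist":0}]'
python3 -m handwheel '[{"gripper":0,"travel":[-0.01,0.004,0],"twist":0},{"gripper":0,"travel":[-0.008,0.004,0],"twist":0},{"gripper":0,"travel":[-0.005,0.002,0],"twist":0},{"gripper":0,"travel":[-0.003,0.001,0],"twist":0},{"gripper":0,"travel":[0,0,0],"twist":0}]'
python3 - <<'E'
from h import *
print(tilt("pics/w2.png"))
s=env.state();b=R.from_euler('z',-13.45,degrees=True).inv().apply(np.array(s["ee_pos"])-[543.5,1.5,172]);print("pinch in box",b)
f=env.grab_frame("side");g=env.grab_frame("top")
a=cv2.resize(f["frame"][110:250,260:420],(457,400),interpolation=3);b=cv2.resize(g["frame"][130:250,280:380],(333,400),interpolation=3)
cv2.imwrite("pics/over.png",np.hstack([a,b])[...,::-1])
E
```

```text
{'time': 5.9667, 'pos': array([516.4, 275.2, 289.1]), 'force': array([-0.9,  0.3, -1.7]), 'torque': array([-0.114,  0.097,  0.009]), 'top_row': np.int64(137), 'width': [(np.int64(272), np.int64(386))], 'table': [(-20, 131), (-15, 132), (-10, 134), (-5, 137), (0, 135), (5, 131), (10, 127), (15, 123), (20, 120), (25, 118), (30, 117), (35, 117), (40, 118), (45, 120), (50, 123), (55, 129), (60, 136), (65, 144), (70, 155), (75, 168), (80, 182)]}
time_s: 6.43
ee_pos: [523.8, 217.2, 300.1]
ee_rot: [180.0, -0.0, 76.6]
force: [0.8, 0.0, -2.0]
gripper_width: 60.0
time_s: 6.85
ee_pos: [531.7, 121.7, 300.0]
ee_rot: [180.0, 0.0, 76.5]
force: [0.2, 0.8, -2.1]
gripper_width: 60.2
time_s: 7.27
ee_pos: [544.6, 42.4, 300.0]
ee_rot: [180.0, 0.0, 76.5]
force: [-0.5, -0.1, -2.0]
gripper_width: 60.5
time_s: 7.68
ee_pos: [549.4, 16.2, 299.7]
ee_rot: [-180.0, -0.0, 76.5]
force: [0.6, 0.3, -2.6]
gripper_width: 60.6
{'time': 7.6833, 'pos': array([549.4,  16.2, 299.7]), 'force': array([ 0.6,  0.3, -2.6]), 'torque': array([-0.113,  0.101,  0.   ]), 'top_row': np.int64(137), 'width': [(np.int64(272), np.int64(387))], 'table': [(-20, 131), (-15, 132), (-10, 134), (-5, 137), (0, 136), (5, 131), (10, 127), (15, 123), (20, 120), (25, 118), (30, 117), (35, 117), (40, 118), (45, 120), (50, 124), (55, 129), (60, 136), (65, 145), (70, 156), (75, 168), (80, 183)]}
pinch in box [  2.14753308  16.13747023 127.68549425]
```

View pics/over.png

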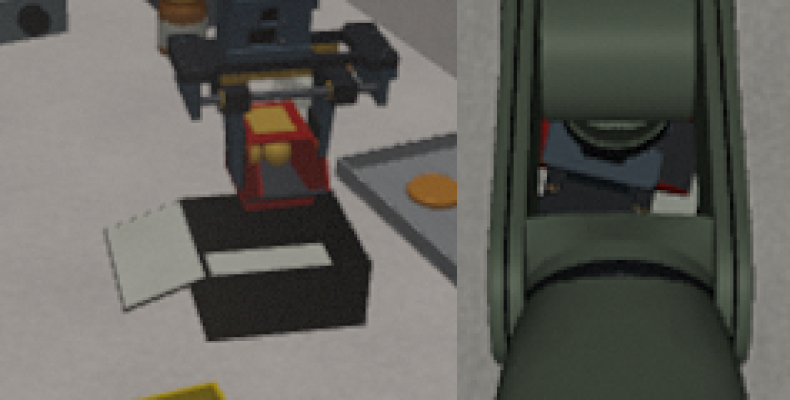

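The tin sits over the box (pinch at x' +2, y' +16) with its back over the +y rim. I descend slowly onto that rim.

```bash
cat >> h.py <<'E'
def panel():
    s=env.state();f=env.grab_frame("wrist");i=f["frame"].astype(int)
    m=(i[...,0]>110)&(i[...,1]>90)&(i[...,2]<0.65*i[...,0]);m[:,:300]=0;m[:,345:]=0
    rows=np.nonzero(m[:235].sum(1)>25)[0]
    red=((i[...,0]>90)&(i[...,0]>2*i[...,1]));red[:,:300]=0;red[:,345:]=0
    rr=np.nonzero(red[:235].sum(1)>25)[0]
    v=i[:,310:335].mean(1)[:,0];g=np.diff(v)
    return s,f,(rows.min(),rows.max()) if len(rows) else None,(rr.min() if len(rr) else None)
def est():
    s,f,p,r=panel();XP=np.load("xp.npy")
    pt=[(th,round(wproj(f,tinpose(s,th)([(XP[0],0,60)]))[0,1])) for th in range(-10,80,5)]
    bt=[(th,round(wproj(f,tinpose(s,th)([(65,0,0)]))[0,1])) for th in range(-10,80,5)]
    I=lambda t,v:[round(t[k][0]+5*(v-t[k][1])/(t[k+1][1]-t[k][1]),1) for k in range(len(t)-1) if t[k][1]!=t[k+1][1] and min(t[k][1],t[k+1][1])<=v<=max(t[k][1],t[k+1][1])]
    print(round(s["time_s"],2),np.round(s["ee_pos"],1),"F",np.round(s["force"],1),"T",np.round(s["torque"],3),"panel",p,"red0",r,"th_panel",I(pt,p[0]) if p else None,"th_back",I(bt,r) if r is not None else None)
E
python3 - <<'E'
from h import *
s,f,p,r=panel();a=[wray(f,(322,p[k]),s["ee_pos"][2]-172+22) for k in(0,1)]
d=np.array([np.cos(np.radians(76.5)),np.sin(np.radians(76.5))])
x=[float((q[:2]-s["ee_pos"][:2])@d+5) for q in a];print(p,r,x);np.save("xp.npy",x);est()
E
python3 -m handwheel '[{"gripper":0,"travel":[0,0,0.004],"twist":0},{"gripper":0,"travel":[0,0,0.006],"twist":0},{"gripper":0,"travel":[0,0,0.006],"twist":0},{"gripper":0,"travel":[0,0,0.004],"twist":0},{"gripper":0,"travel":[0,0,0.002],"twist":0}]'
python3 -m handwheel '[{"gripper":0,"travel":[0,0,0.001],"twist":0},{"gripper":0,"travel":[0,0,0.001],"twist":0},{"gripper":0,"travel":[0,0,0.001],"twist":0},{"gripper":0,"travel":[0,0,0.001],"twist":0},{"gripper":0,"travel":[0,0,0.001],"twist":0}]'
python3 -c "
from h import *;est()"
python3 -m handwheel '[{"gripper":0,"travel":[0,0,0.001],"twist":0},{"gripper":0,"travel":[0,0,0.001],"twist":0},{"gripper":0,"travel":[0,0,0.001],"twist":0},{"gripper":0,"travel":[0,0,0.001],"twist":0},{"gripper":0,"travel":[0,0,0.001],"twist":0}]'
python3 -c "
from h import *;est()"
```

```text
(np.int64(165), np.int64(234)) 138 [54.58020841299371, 23.339732565778203]
7.88 [549.3  17.1 299.7] F [-0.  -0.2 -1.9] T [-0.162  0.076  0.003] panel (np.int64(165), np.int64(234)) red0 139 th_panel [np.float64(0.0), np.float64(0.0)] th_back [np.float64(-3.3), np.float64(62.2)]
time_s: 8.35
ee_pos: [549.1, 16.7, 276.6]
ee_rot: [-179.9, 0.0, 76.5]
force: [0.6, 0.1, -3.2]
gripper_width: 60.0
time_s: 8.77
ee_pos: [549.1, 16.3, 274.3]
ee_rot: [180.0, 0.1, 76.6]
force: [-4.9, -4.6, 10.7]
gripper_width: 60.0
8.77 [549.1  16.3 274.3] F [-4.9 -4.6 10.7] T [-0.339  0.94   0.189] panel (np.int64(167), np.int64(234)) red0 136 th_panel [np.float64(1.7)] th_back [np.float64(-1.0), np.float64(61.1)]
time_s: 9.23
ee_pos: [548.8, 15.2, 269.9]
ee_rot: [180.0, 0.2, 76.6]
force: [-6.5, -9.3, 13.6]
gripper_width: 59.6
9.23 [548.8  15.2 269.9] F [-6.5 -9.3 13.6] T [-1.205  1.179  0.135] panel (np.int64(174), np.int64(234)) red0 134 th_panel [np.float64(7.5)] th_back [np.float64(0.0), np.float64(0.0), np.float64(60.6)]
```

The tilt of 7.5° matches the geometric prediction, at about 14 N. I continue slowly to 20°.

```bash
python3 -m handwheel '[{"gripper":0,"travel":[0,0,0.001],"twist":0},{"gripper":0,"travel":[0,0,0.001],"twist":0},{"gripper":0,"travel":[0,0,0.001],"twist":0},{"gripper":0,"travel":[0,0,0.001],"twist":0},{"gripper":0,"travel":[0,0,0.001],"twist":0}]'
python3 -c "
from h import *;est()"
python3 -m handwheel '[{"gripper":0,"travel":[0,0,0.001],"twist":0},{"gripper":0,"travel":[0,0,0.001],"twist":0},{"gripper":0,"travel":[0,0,0.001],"twist":0},{"gripper":0,"travel":[0,0,0],"twist":0},{"gripper":0,"travel":[0,0,0],"twist":0}]'
python3 -c "
from h import *;est()"
```

```text
time_s: 9.7
ee_pos: [548.9, 14.8, 265.0]
ee_rot: [179.9, 0.3, 76.6]
force: [-6.0, -9.4, 13.4]
gripper_width: 60.3
9.7 [548.9  14.8 265. ] F [-6.  -9.4 13.4] T [-1.489  1.127  0.176] panel (np.int64(185), np.int64(234)) red0 133 th_panel [np.float64(14.4)] th_back [np.float64(1.0), np.float64(60.0), np.float64(60.0)]
time_s: 10.17
ee_pos: [548.9, 14.7, 261.8]
ee_rot: [179.9, 0.3, 76.6]
force: [-5.8, -10.7, 11.8]
gripper_width: 60.0
10.17 [548.9  14.7 261.8] F [ -5.8 -10.7  11.8] T [-1.522  1.078  0.145] panel (np.int64(193), np.int64(234)) red0 133 th_panel [np.float64(18.5)] th_back [np.float64(1.0), np.float64(60.0), np.float64(60.0)]
```

```bash
python3 -m handwheel '[{"gripper":0,"travel":[0,0,0.001],"twist":0},{"gripper":0,"travel":[0,0,0],"twist":0},{"gripper":0,"travel":[0,0,-0.002],"twist":0},{"gripper":0,"travel":[0,0,-0.003],"twist":0},{"gripper":0,"travel":[0,0,-0.004],"twist":0}]'
python3 -m handwheel '[{"gripper":0,"travel":[0,0,-0.003],"twist":0},{"gripper":0,"travel":[0,0,0],"twist":0},{"gripper":0,"travel":[0,0,0],"twist":0},{"gripper":0,"travel":[0,0,0],"twist":0},{"gripper":0,"travel":[0,0,0],"twist":0}]'
python3 -m handwheel '[{"gripper":0,"travel":[0,0,0],"twist":0},{"gripper":0,"travel":[0,0,0],"twist":0},{"gripper":0,"travel":[0,0,0],"twist":0},{"gripper":0,"travel":[0,0,0],"twist":0},{"gripper":0,"travel":[0,0,0],"twist":0}]'
python3 - <<'E'
from h import *
est()
f=env.grab_frame("side");a=cv2.resize(f["frame"][110:250,260:420],(640,560),interpolation=3)
cv2.imwrite("pics/tip20.png",a[...,::-1])
E
```

```text
time_s: 10.63
ee_pos: [549.4, 16.8, 267.8]
ee_rot: [-180.0, -0.0, 76.5]
force: [-0.1, -0.4, -1.2]
gripper_width: 59.9
time_s: 11.05
ee_pos: [549.3, 16.7, 270.5]
ee_rot: [-180.0, 0.0, 76.5]
force: [0.6, 0.3, -2.0]
gripper_width: 59.8
time_s: 11.47
ee_pos: [549.4, 16.6, 270.7]
ee_rot: [-180.0, -0.0, 76.5]
force: [0.2, 0.7, -0.8]
gripper_width: 60.0
11.47 [549.4  16.6 270.7] F [ 0.2  0.7 -0.8] T [-0.042  0.116 -0.002] panel (np.int64(196), np.int64(234)) red0 133 th_panel [np.float64(19.0)] th_back [np.float64(2.5), np.float64(58.6)]
```

View pics/tip20.png

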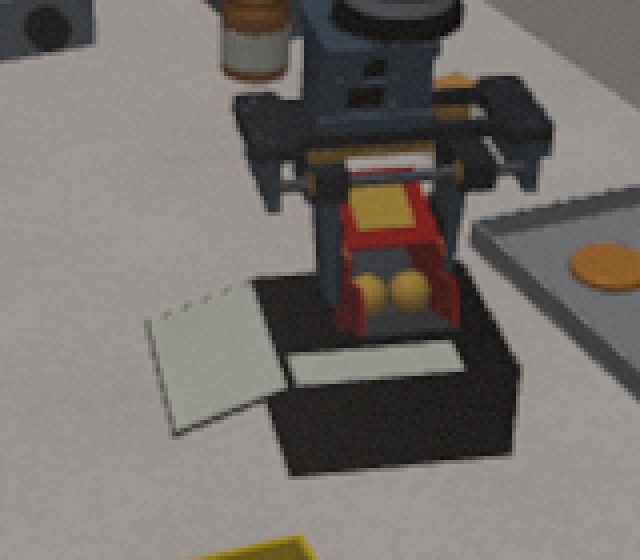

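At 19° and held off the rim, both sweets sit at the chute's foot (crop (370,292) and (410,290)) and none is out. The moment about x also shifted from -0.16 to -0.04 N m. I hold a little longer, then tip further to pour.

```bash
python3 -m handwheel '[{"gripper":0,"travel":[0,0,0],"twist":0},{"gripper":0,"travel":[0,0,0],"twist":0},{"gripper":0,"travel":[0,0,0],"twist":0},{"gripper":0,"travel":[0,0,0],"twist":0},{"gripper":0,"travel":[0,0,0],"twist":0}]'
python3 -m handwheel '[{"gripper":0,"travel":[0,0,0],"twist":0},{"gripper":0,"travel":[0,0,0],"twist":0},{"gripper":0,"travel":[0,0,0.003],"twist":0},{"gripper":0,"travel":[0,0,0.003],"twist":0},{"gripper":0,"travel":[0,0,0.002],"twist":0}]'
python3 -m handwheel '[{"gripper":0,"travel":[0,0,0.0015],"twist":0},{"gripper":0,"travel":[0,0,0.0015],"twist":0},{"gripper":0,"travel":[0,0,0.0015],"twist":0},{"gripper":0,"travel":[0,0,0.0015],"twist":0},{"gripper":0,"travel":[0,0,0.0015],"twist":0}]'
python3 -m handwheel '[{"gripper":0,"travel":[0,0,0.0015],"twist":0},{"gripper":0,"travel":[0,0,0.0015],"twist":0},{"gripper":0,"travel":[0,0,0.0015],"twist":0},{"gripper":0,"travel":[0,0,0.0015],"twist":0},{"gripper":0,"travel":[0,0,0.0015],"twist":0}]'
python3 -c "
from h import *;est()"
```

```text
time_s: 11.98
ee_pos: [549.4, 16.6, 270.8]
ee_rot: [180.0, -0.0, 76.5]
force: [-0.6, -0.2, -2.0]
gripper_width: 60.3
time_s: 12.4
ee_pos: [549.2, 16.6, 262.2]
ee_rot: [-180.0, 0.0, 76.5]
force: [-0.7, 0.2, -2.5]
gripper_width: 60.2
time_s: 12.82
ee_pos: [548.9, 15.7, 256.7]
ee_rot: [-180.0, 0.1, 76.6]
force: [-5.3, -6.8, 11.4]
gripper_width: 60.0
time_s: 13.23
ee_pos: [548.8, 15.1, 249.3]
ee_rot: [180.0, 0.2, 76.6]
force: [-5.0, -8.9, 11.7]
gripper_width: 59.8
13.23 [548.8  15.1 249.3] F [-5.  -8.9 11.7] T [-1.107  0.87   0.086] panel (np.int64(130), np.int64(234)) red0 131 th_panel [] th_back [np.float64(3.0), np.float64(58.6)]
```

```bash
python3 -m handwheel '[{"gripper":0,"travel":[0,0,0.0015],"twist":0},{"gripper":0,"travel":[0,0,0.0015],"twist":0},{"gripper":0,"travel":[0,0,0.0015],"twist":0},{"gripper":0,"travel":[0,0,0.0015],"twist":0},{"gripper":0,"travel":[0,0,0.0015],"twist":0}]'
python3 -m handwheel '[{"gripper":0,"travel":[0,0,0.0015],"twist":0},{"gripper":0,"travel":[0,0,0.0015],"twist":0},{"gripper":0,"travel":[0,0,0.0015],"twist":0},{"gripper":0,"travel":[0,0,0],"twist":0},{"gripper":0,"travel":[0,0,0],"twist":0}]'
python3 - <<'E'
from h import *
est()
f=env.grab_frame("side");a=cv2.resize(f["frame"][110:250,260:420],(400,350),interpolation=3)
g=env.grab_frame("wrist");b=g["frame"][0:350,120:520]
cv2.imwrite("pics/pour.png",np.hstack([a,b])[...,::-1])
for c in("side","wrist"):print(c,[(np.round(d["uv"]),round(d["confidence"],2)) for d in env.pinpoint(c,"sweet_a_center")])
E
```

```text
time_s: 13.7
ee_pos: [548.8, 15.2, 241.6]
ee_rot: [-180.0, 0.2, 76.6]
force: [-4.4, -8.1, 9.2]
gripper_width: 60.3
time_s: 14.12
ee_pos: [548.9, 15.3, 236.8]
ee_rot: [-180.0, 0.2, 76.6]
force: [-4.0, -8.2, 6.6]
gripper_width: 60.1
14.12 [548.9  15.3 236.8] F [-4.  -8.2  6.6] T [-0.961  0.626  0.095] panel None red0 136 th_panel None th_back [np.float64(-1.7), np.float64(61.2)]
side [(array([352., 197.]), 0.41)]
wrist []
```

View pics/pour.png

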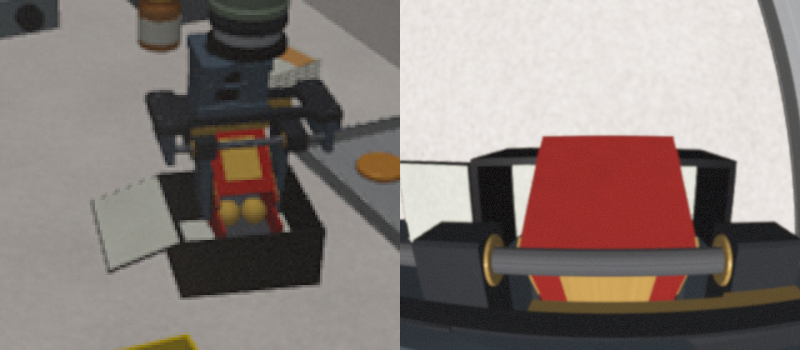

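```bash
python3 - <<'E'
from h import *
s=env.state();f=env.grab_frame("side")
for n,uv in(("a",(352,194.8)),("b",(362,193.2))):
  for z in(18,30,45,60): print(n,z,np.round(R.from_euler('z',-13.45,degrees=True).inv().apply(ground(f,uv,z)-[543.5,1.5,0]),0))
for th in(20,40,50,60):
  T=tinpose(s,th); q=T([(-58,30,41),(-58,-30,41),(-15,30,11),(-15,-30,11),(-5,30,60),(-5,-30,60),(-10,0,26),(-40,0,45)]); print(th,np.round(proj(f,q),0).tolist(),"lip z",q[0,2])
i=f["frame"].astype(int);cv2.imwrite("pics/p2.png",cv2.resize(f["frame"][150:220,320:400],(800,600),interpolation=3)[...,::-1])
E
```

```text
a 18 [ 6. 51. 18.]
a 30 [ 1. 33. 30.]
a 45 [-5. 10. 45.]
a 60 [-11. -12.  60.]
b 18 [34. 54. 18.]
b 30 [29. 36. 30.]
b 45 [22. 13. 45.]
b 60 [ 15. -10.  60.]
20 [[348.0, 208.0], [372.0, 205.0], [343.0, 201.0], [366.0, 199.0], [345.0, 186.0], [368.0, 183.0], [355.0, 195.0], [359.0, 200.0]] lip z 46.011096292161426
40 [[347.0, 212.0], [370.0, 210.0], [342.0, 199.0], [365.0, 197.0], [345.0, 189.0], [369.0, 187.0], [355.0, 194.0], [358.0, 203.0]] lip z 26.54180137842576
50 [[346.0, 213.0], [369.0, 211.0], [342.0, 197.0], [364.0, 195.0], [345.0, 191.0], [369.0, 189.0], [354.0, 193.0], [357.0, 204.0]] lip z 18.406850371884815
60 [[345.0, 213.0], [368.0, 211.0], [341.0, 196.0], [364.0, 193.0], [345.0, 192.0], [369.0, 190.0], [354.0, 193.0], [357.0, 205.0]] lip z 11.679687020901184
```

View pics/p2.png

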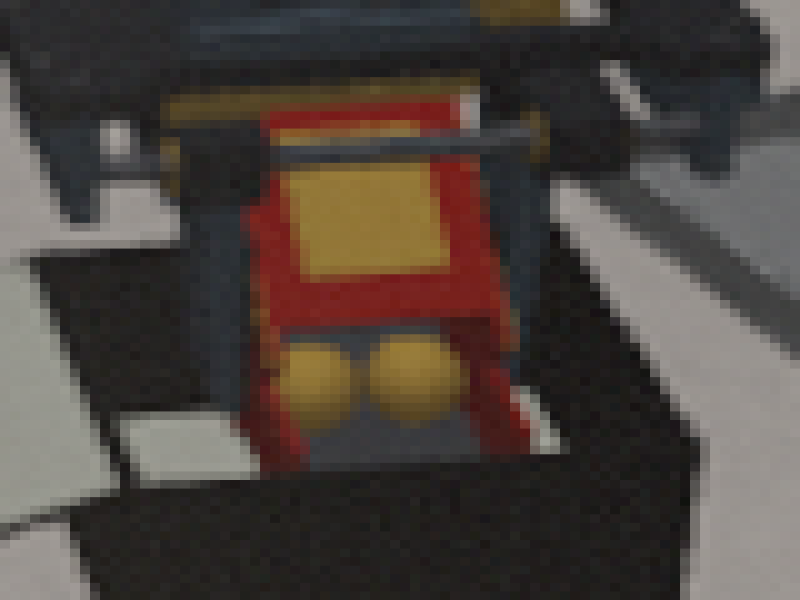

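The crop shows both sweets still at the chute's foot (310,385) and (415,380), and the roof looks tipped less than I predicted. The tin may have shifted in the grip, so I fit its tilt and grip offset from the edge points.

```bash
python3 - <<'E'
from h import *
from scipy.optimize import least_squares
s=env.state();f=env.grab_frame("side");g=env.grab_frame("wrist")
S=np.array([(346.2,187.9),(370.5,187.1),(346.4,163.6),(366,161.6)]);SP=[(-5,-30,60),(-5,30,60),(65,-30,60),(65,30,60)]
W=np.array([(264,136.5),(394,136.5)]);WP=[(65,-30,0),(65,30,0)]
d=np.array([1,0])
def res(p):
    T=tinpose(s,p[0],p[1],p[2])
    q=proj(f,T(SP));w=wproj(g,T(WP))
    if 1:
        if q[0,0]>q[1,0]: q=q[[1,0,3,2]]
        if w[0,0]>w[1,0]: w=w[::-1]
    return np.r_[((q-S)).ravel(),(w-W).ravel()/2]
for t0 in(25,45,65):
    r=least_squares(res,[t0,5,38],loss='soft_l1');print(np.round(r.x,1),r.cost,np.round(r.fun,1))
i=g["frame"];print([ (r,i[r,300:340].mean(0).round().astype(int).tolist()) for r in range(225,300,5)])
E
```

```text
[37.7 10.2 29. ] 6.4270176503435685 [-0.3  1.5 -0.7  0.  -4.9 -0.6 -1.1 -0.6 -0.6  0.1 -1.   0.1]
[37.7 10.2 29. ] 6.4270176503481355 [-0.3  1.5 -0.7  0.  -4.9 -0.6 -1.1 -0.6 -0.6  0.1 -1.   0.1]
[37.7 10.2 29. ] 6.42701765034483 [-0.3  1.5 -0.7  0.  -4.9 -0.6 -1.1 -0.6 -0.6  0.1 -1.   0.1]
[(225, [156, 45, 42]), (230, [156, 44, 41]), (235, [156, 45, 42]), (240, [157, 45, 42]), (245, [156, 44, 41]), (250, [64, 56, 58]), (255, [83, 83, 85]), (260, [99, 100, 102]), (265, [102, 102, 105]), (270, [106, 106, 109]), (275, [108, 100, 94]), (280, [206, 165, 91]), (285, [207, 165, 91]), (290, [207, 165, 91]), (295, [207, 165, 91])]
```

The fit gives a tilt of about 38° with the tin slid about 9 mm up in the grip, so it is under-tipped and the lip is too near the far wall. I press on to about 48°, then draw back and up along the rim slope so the sweets have room to drop.

```bash
python3 -m handwheel '[{"gripper":0,"travel":[0,0,0.0015],"twist":0},{"gripper":0,"travel":[0,0,0.0015],"twist":0},{"gripper":0,"travel":[0,0,0.0015],"twist":0},{"gripper":0,"travel":[0,0,0.0015],"twist":0},{"gripper":0,"travel":[0,0,0.0015],"twist":0}]'
python3 -m handwheel '[{"gripper":0,"travel":[0,0,0.0015],"twist":0},{"gripper":0,"travel":[0,0,0.001],"twist":0},{"gripper":0,"travel":[0,0,0],"twist":0}]'
python3 - <<'E'
from h import *
f=env.grab_frame("side");g=env.grab_frame("wrist")
for c in("side","wrist"):
  for t in("sweet_a_center","tin_lip","red_tin"):print(c,t,[(np.round(d["uv"]),round(d["confidence"],2)) for d in env.pinpoint(c,t)])
i=g["frame"].astype(int);m=(i[...,0]>90)&(i[...,0]>2*i[...,1]);c=np.nonzero(m[:,300:345].sum(1)>25)[0];print("red rows",c.min(),c[c<246].max(),np.nonzero(m[c.min()+2])[0][[0,-1]])
i=f["frame"].astype(int);m=(i[...,0]>80)&(i[...,0]>2*i[...,1])
for col in(350,358,366):print(col,np.nonzero(m[150:220,col])[0]+150)
E
```

```text
time_s: 14.93
ee_pos: [549.0, 15.7, 229.3]
ee_rot: [-180.0, 0.1, 76.6]
force: [-4.0, -5.2, 7.7]
gripper_width: 59.9
time_s: 15.18
ee_pos: [549.0, 15.9, 226.3]
ee_rot: [-180.0, 0.1, 76.5]
force: [-2.4, -4.2, 4.3]
gripper_width: 60.2
side sweet_a_center []
side tin_lip [(array([349., 197.]), 0.63), (array([361., 214.]), 0.55)]
side red_tin [(array([352., 200.]), 0.73)]
wrist sweet_a_center []
wrist tin_lip []
wrist red_tin [(array([326., 217.]), 0.7)]
red rows 145 245 [257 398]
350 [166 167 168 188 189 190 191 192 193]
358 [166 167 187 188 189 190 191 192]
366 [167 172 173 174 175 176 177 178 179 180 181 182 183 184 185 186 187 188
 189 190 191]
```

```bash
python3 -m handwheel '[{"gripper":0,"travel":[0,0,-0.002],"twist":0},{"gripper":0,"travel":[0,0,-0.004],"twist":0},{"gripper":0,"travel":[0.001,0,-0.004],"twist":0},{"gripper":0,"travel":[0.003,0,-0.004],"twist":0},{"gripper":0,"travel":[0.003,0,-0.004],"twist":0}]'
python3 -m handwheel '[{"gripper":0,"travel":[0.003,0,-0.004],"twist":0},{"gripper":0,"travel":[0.003,0,-0.004],"twist":0},{"gripper":0,"travel":[0.003,0,-0.004],"twist":0},{"gripper":0,"travel":[0.003,0,-0.004],"twist":0},{"gripper":0,"travel":[0.003,0,-0.004],"twist":0}]'
python3 -m handwheel '[{"gripper":0,"travel":[0.002,0,-0.003],"twist":0},{"gripper":0,"travel":[0,0,0],"twist":0},{"gripper":0,"travel":[0,0,0],"twist":0},{"gripper":0,"travel":[0,0,0],"twist":0},{"gripper":0,"travel":[0,0,0],"twist":0}]'
python3 - <<'E'
from h import *
f=env.grab_frame("side");print([(np.round(d["uv"]),round(d["confidence"],2)) for d in env.pinpoint("side","sweet_a_center")])
a=cv2.resize(f["frame"][140:230,310:400],(400,400),interpolation=3)
g=env.grab_frame("wrist");b=g["frame"][0:400,120:520]
cv2.imwrite("pics/p3.png",np.hstack([a,b])[...,::-1])
E
```

```text
time_s: 16.0
ee_pos: [551.1, 23.6, 244.2]
ee_rot: [180.0, 0.0, 76.6]
force: [0.6, -0.8, -1.4]
gripper_width: 60.0
time_s: 16.42
ee_pos: [554.6, 38.4, 264.2]
ee_rot: [180.0, -0.0, 76.5]
force: [-1.0, -0.6, -0.6]
gripper_width: 59.7
time_s: 16.83
ee_pos: [554.8, 39.9, 266.5]
ee_rot: [-180.0, 0.0, 76.5]
force: [0.8, 0.2, -2.2]
gripper_width: 60.2
[]
```

View pics/p3.png

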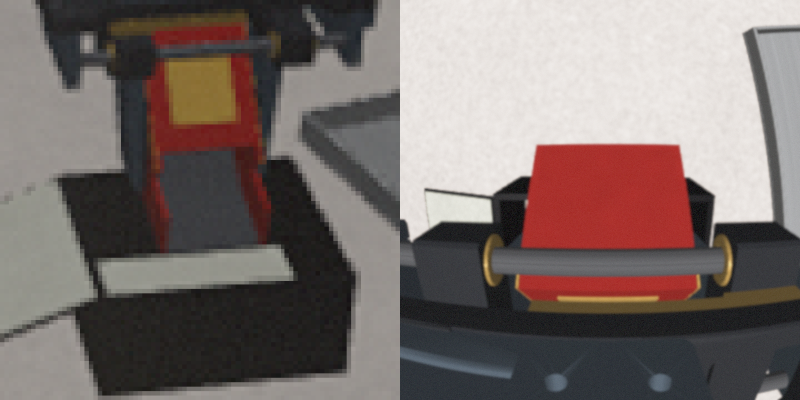

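The chute is now clearly empty and no sweet is left in the tin. The floor near the box's front wall is hidden from this view, so I'll confirm from above later. I fit the tin's present pose for righting.

```bash
cat >> h.py <<'E'
from scipy.optimize import least_squares
def gripfit(S,SP,W,WP,t0=45):
    s=env.state();f=env.grab_frame("side");g=env.grab_frame("wrist")
    def res(p):
        T=tinpose(s,*p);return np.r_[(proj(f,T(SP))-S).ravel(),(wproj(g,T(WP))-W).ravel()/2]
    r=least_squares(res,[t0,8,30],loss='soft_l1');print(s["ee_pos"],np.round(r.x,1),np.round(r.fun,1));return r.x
E
python3 - <<'E'
from h import *
gripfit(np.array([(344.9,174.2),(369,173.3),(343.3,146.3)]),[(-5,30,60),(-5,-30,60),(65,30,60)],np.array([(256,145),(400,145)]),[(65,30,0),(65,-30,0)])
E
python3 -m handwheel '[{"gripper":0,"travel":[0,0,-0.006],"twist":0},{"gripper":0,"travel":[0,0,-0.012],"twist":0},{"gripper":0,"travel":[0,0,-0.012],"twist":0},{"gripper":0,"travel":[0.004,0,-0.004],"twist":0},{"gripper":0,"travel":[0.01,0,0],"twist":0}]'
python3 -m handwheel '[{"gripper":0,"travel":[0.014,0,0],"twist":0},{"gripper":0,"travel":[0.014,0,0],"twist":0},{"gripper":0,"travel":[0.014,0,0],"twist":0},{"gripper":0,"travel":[0.01,0,0],"twist":0},{"gripper":0,"travel":[0.004,0,0],"twist":0}]'
python3 -m handwheel '[{"gripper":0,"travel":[0,0,0.004],"twist":0},{"gripper":0,"travel":[0,0,0.004],"twist":0},{"gripper":0,"travel":[0,0,0],"twist":0}]'
python3 -c "
from h import *
s=env.state();print(R.from_euler('z',-13.45,degrees=True).inv().apply(np.array(s['ee_pos'])-[543.5,1.5,172]))"
```

```text
[554.88991701  39.85570991 266.53956174] [48.8  6.4 26.8] [-0.7  0.4 -1.  -0.8 -2.6  0.3 -0.4  0.1 -0.3  0.1]
time_s: 17.5
ee_pos: [558.5, 53.3, 302.2]
ee_rot: [179.8, -0.0, 76.5]
force: [-0.8, 0.4, -1.3]
gripper_width: 60.3
time_s: 17.92
ee_pos: [571.6, 110.3, 300.2]
ee_rot: [-180.0, -0.0, 76.7]
force: [-0.7, -0.2, -1.0]
gripper_width: 60.0
time_s: 18.17
ee_pos: [570.7, 107.7, 291.5]
ee_rot: [-179.9, 0.1, 76.5]
force: [0.1, 0.4, -1.4]
gripper_width: 60.0
[  1.79138489 109.64616233 119.47352219]
```

```bash
python3 -m handwheel '[{"gripper":0,"travel":[0,0,0.003],"twist":0},{"gripper":0,"travel":[0,0,0.004],"twist":0},{"gripper":0,"travel":[0,0,0.003],"twist":0},{"gripper":0,"travel":[0,0,0.002],"twist":0},{"gripper":0,"travel":[0,0,0.002],"twist":0}]'
python3 -m handwheel '[{"gripper":0,"travel":[0,0,0.002],"twist":0},{"gripper":0,"travel":[0,0,0.002],"twist":0},{"gripper":0,"travel":[0,0,0.002],"twist":0},{"gripper":0,"travel":[0,0,0.002],"twist":0},{"gripper":0,"travel":[0,0,0.002],"twist":0}]'
python3 -m handwheel '[{"gripper":0,"travel":[0,0,0.002],"twist":0},{"gripper":0,"travel":[0,0,0.002],"twist":0},{"gripper":0,"travel":[0,0,0.002],"twist":0},{"gripper":0,"travel":[0,0,0.002],"twist":0},{"gripper":0,"travel":[0,0,0.002],"twist":0}]'
python3 - <<'E'
from h import *
s,f,p,r=panel();print(p,r);i=f["frame"];v=i[100:248:3,310:335].mean(1).astype(int)
print([(100+3*k,v[k].tolist()) for k in range(len(v)) if k==0 or abs(v[k]-v[k-1]).sum()>25])
E
```

```text
time_s: 18.58
ee_pos: [571.2, 107.8, 278.4]
ee_rot: [-180.0, 0.0, 76.5]
force: [0.1, -0.6, -0.9]
gripper_width: 59.8
time_s: 19.0
ee_pos: [572.0, 108.9, 271.1]
ee_rot: [179.8, -0.2, 76.5]
force: [-0.9, 4.4, 9.7]
gripper_width: 60.2
time_s: 19.42
ee_pos: [572.7, 109.2, 261.6]
ee_rot: [179.6, -0.3, 76.5]
force: [1.4, 4.4, 9.9]
gripper_width: 59.9
(np.int64(137), np.int64(137)) 138
[(100, [234, 229, 226]), (136, [207, 170, 166]), (139, [152, 45, 41])]
```

```bash
python3 -m handwheel '[{"gripper":0,"travel":[0,0,0.002],"twist":0},{"gripper":0,"travel":[0,0,0.002],"twist":0},{"gripper":0,"travel":[0,0,0.002],"twist":0},{"gripper":0,"travel":[0,0,0.002],"twist":0},{"gripper":0,"travel":[0,0,0.002],"twist":0}]'
python3 -c "
from h import *;est()"
python3 -m handwheel '[{"gripper":0,"travel":[0,0,0.002],"twist":0},{"gripper":0,"travel":[0,0,0.002],"twist":0},{"gripper":0,"travel":[0,0,0.001],"twist":0},{"gripper":0,"travel":[0,0,0.001],"twist":0},{"gripper":0,"travel":[0,0,0],"twist":0}]'
python3 - <<'E'
from h import *
est()
s,f,p,r=panel();i=f["frame"];v=i[100:248:2,310:335].mean(1).astype(int)
print([(100+2*k,v[k].tolist()) for k in range(len(v)) if k==0 or abs(v[k]-v[k-1]).sum()>15])
q=env.grab_frame("side")["frame"].astype(int);m=((q[...,0]>80)&(q[...,0]>2*q[...,1]))[60:240,280:440]
print(np.array(np.nonzero(m)).T.min(0)+[60,280],np.array(np.nonzero(m)).T.max(0)+[60,280])
np.save("q.npy",q)
E
```

```text
time_s: 19.88
ee_pos: [573.2, 109.9, 252.0]
ee_rot: [179.6, -0.4, 76.5]
force: [2.0, 8.4, 10.5]
gripper_width: 60.1
19.88 [573.2 109.9 252. ] F [ 2.   8.4 10.5] T [ 0.903  0.068 -0.097] panel None red0 134 th_panel None th_back [np.float64(4.0), np.float64(57.9)]
time_s: 20.35
ee_pos: [573.3, 110.2, 245.8]
ee_rot: [179.5, -0.4, 76.5]
force: [2.2, 8.7, 8.9]
gripper_width: 59.7
20.35 [573.3 110.2 245.8] F [2.2 8.7 8.9] T [ 1.051 -0.063 -0.08 ] panel (np.int64(228), np.int64(234)) red0 132 th_panel [np.float64(32.1)] th_back [np.float64(6.2), np.float64(56.4)]
[(100, [234, 229, 226]), (130, [198, 170, 165]), (132, [134, 58, 55]), (134, [127, 38, 34]), (202, [166, 47, 44]), (204, [182, 51, 47]), (228, [180, 117, 68]), (230, [215, 171, 94]), (232, [223, 181, 99])]
[140 337] [178 364]
```

```bash
cat >> h.py <<'E'
def rows3(b,t,p):
    s=env.state();f=env.grab_frame("wrist");P=[(65,0,0),(65,0,60),(54.6,0,60)]
    r=least_squares(lambda x:np.r_[wproj(f,tinpose(s,*x)(P))[:,1]-[b,t,p],(x[1]-6.4)/3,(x[2]-26)/4],[20,6,26]);print(round(s["time_s"],2),np.round(s["ee_pos"],1),"th,px,pz",np.round(r.x,1),np.round(r.fun,1));return r.x
E
python3 -c "
from h import *;rows3(131,203,228.5)"
```

```text
20.5 [573.3 110.2 245.8] th,px,pz [22.   4.7 23.9] [ 0.1  0.6 -0.7 -0.6 -0.5]
```

```bash
python3 -m handwheel '[{"gripper":0,"travel":[0,0,0.002],"twist":0},{"gripper":0,"travel":[0,0,0.002],"twist":0},{"gripper":0,"travel":[0,0,0.002],"twist":0},{"gripper":0,"travel":[0,0,0.002],"twist":0},{"gripper":0,"travel":[0,0,0.002],"twist":0}]'
python3 -m handwheel '[{"gripper":0,"travel":[0,0,0.002],"twist":0},{"gripper":0,"travel":[0,0,0.002],"twist":0},{"gripper":0,"travel":[0,0,0],"twist":0}]'
cat > edges.py <<'E'
from h import *
s,f,p,r=panel();i=f["frame"];v=i[100:248:2,310:335].mean(1).astype(int)
print(np.round(s["ee_pos"],1),np.round(s["force"],1),[(100+2*k,v[k].tolist()) for k in range(len(v)) if k==0 or abs(v[k]-v[k-1]).sum()>15])
E
python3 edges.py
```

```text
time_s: 20.97
ee_pos: [573.3, 110.1, 235.7]
ee_rot: [179.5, -0.4, 76.5]
force: [1.9, 9.7, 8.7]
gripper_width: 59.9
time_s: 21.22
ee_pos: [573.3, 109.9, 231.1]
ee_rot: [179.6, -0.4, 76.5]
force: [2.7, 8.7, 5.3]
gripper_width: 60.1
[573.3 109.9 231.1] [2.7 8.7 5.3] [(100, [234, 229, 226]), (128, [228, 220, 217]), (130, [163, 135, 131]), (132, [103, 41, 38]), (134, [100, 31, 29]), (154, [135, 40, 37]), (156, [177, 50, 46]), (184, [178, 78, 54]), (186, [200, 155, 87]), (188, [222, 182, 101])]
```

```bash
python3 -c "
from h import *;rows3(130.5,155,185)"
```

```text
21.27 [573.3 109.9 231.1] th,px,pz [ 7.7  2.9 23.1] [ 0.1  1.  -1.  -1.2 -0.7]
```

```bash
python3 -m handwheel '[{"gripper":0,"travel":[0,0,-0.005],"twist":0},{"gripper":0,"travel":[0,0,-0.012],"twist":0},{"gripper":0,"travel":[0.004,0,-0.01],"twist":0},{"gripper":0,"travel":[0.012,-0.004,0],"twist":0},{"gripper":0,"travel":[0.018,-0.007,0],"twist":0}]'
python3 -m handwheel '[{"gripper":0,"travel":[0.02,-0.008,0],"twist":0},{"gripper":0,"travel":[0.02,-0.008,0],"twist":0},{"gripper":0,"travel":[0.02,-0.008,0],"twist":0},{"gripper":0,"travel":[0.014,-0.005,0],"twist":0},{"gripper":0,"travel":[0.006,-0.002,0],"twist":0}]'
python3 -m handwheel '[{"gripper":0,"travel":[0,0,0.01],"twist":0},{"gripper":0,"travel":[0,0,0.015],"twist":0},{"gripper":0,"travel":[0,0,0.015],"twist":0},{"gripper":0,"travel":[0,0,0.01],"twist":0},{"gripper":0,"travel":[0,0,0],"twist":0}]'
python3 edges.py
```

```text
time_s: 21.73
ee_pos: [568.9, 143.6, 256.5]
ee_rot: [179.9, -0.0, 76.4]
force: [0.9, -0.6, -1.5]
gripper_width: 59.9
time_s: 22.15
ee_pos: [556.4, 231.1, 255.5]
ee_rot: [-180.0, -0.0, 76.7]
force: [0.5, -0.3, -1.2]
gripper_width: 60.1
time_s: 22.57
ee_pos: [556.1, 227.5, 202.8]
ee_rot: [-179.7, 0.2, 76.5]
force: [0.1, 0.2, -2.1]
gripper_width: 59.9
[556.1 227.5 202.8] [ 0.1  0.2 -2.1] [(100, [231, 226, 223]), (128, [227, 220, 216]), (130, [162, 134, 130]), (132, [103, 41, 39]), (134, [100, 32, 29]), (154, [126, 37, 34]), (156, [174, 49, 45]), (158, [183, 52, 49]), (184, [180, 74, 53]), (186, [203, 152, 85]), (188, [222, 182, 101])]
```

```bash
python3 -m handwheel '[{"gripper":0,"travel":[0,0,0.001],"twist":0},{"gripper":0,"travel":[0,0,0.001],"twist":0},{"gripper":0,"travel":[0,0,0.001],"twist":0},{"gripper":0,"travel":[0,0,0.001],"twist":0},{"gripper":0,"travel":[0,0,0.001],"twist":0}]'
python3 -m handwheel '[{"gripper":0,"travel":[0,0,0.001],"twist":0},{"gripper":0,"travel":[0,0,0.001],"twist":0},{"gripper":0,"travel":[0,0,0],"twist":0}]'
python3 edges.py
```

```text
time_s: 23.03
ee_pos: [557.1, 228.7, 201.2]
ee_rot: [180.0, -0.0, 76.5]
force: [0.1, -0.3, -1.6]
gripper_width: 60.0
time_s: 23.28
ee_pos: [556.9, 228.7, 198.6]
ee_rot: [-180.0, 0.0, 76.5]
force: [-0.0, -0.7, -2.3]
gripper_width: 60.1
[556.9 228.7 198.6] [-0.  -0.7 -2.3] [(100, [233, 228, 224]), (128, [227, 220, 216]), (130, [162, 135, 131]), (132, [103, 41, 39]), (134, [100, 31, 28]), (154, [126, 37, 34]), (156, [174, 49, 46]), (184, [180, 74, 53]), (186, [203, 152, 86]), (188, [222, 182, 100])]
```

```bash
python3 -m handwheel '[{"gripper":0,"travel":[0,0,0.001],"twist":0},{"gripper":0,"travel":[0,0,0.001],"twist":0},{"gripper":0,"travel":[0,0,0],"twist":0},{"gripper":0,"travel":[0,0,0],"twist":0}]'
python3 -m handwheel '[{"gripper":0,"travel":[0,0,0.001],"twist":0},{"gripper":0,"travel":[0,0,0],"twist":0},{"gripper":0,"travel":[0,0,0],"twist":0}]'
python3 edges.py
```

```text
time_s: 23.67
ee_pos: [556.9, 228.7, 196.7]
ee_rot: [-180.0, 0.0, 76.5]
force: [-1.1, -0.9, -1.8]
gripper_width: 59.9
time_s: 23.92
ee_pos: [557.0, 228.7, 195.7]
ee_rot: [-180.0, -0.0, 76.5]
force: [-0.5, 0.5, -1.4]
gripper_width: 59.9
[557.  228.7 195.7] [-0.5  0.5 -1.4] [(100, [232, 227, 224]), (128, [227, 220, 216]), (130, [162, 135, 131]), (132, [103, 40, 38]), (134, [100, 31, 28]), (154, [126, 38, 34]), (156, [175, 50, 46]), (184, [180, 74, 54]), (186, [203, 152, 86]), (188, [222, 182, 100])]
```

```bash
python3 -m handwheel '[{"gripper":0,"travel":[0,0,0.001],"twist":0},{"gripper":0,"travel":[0,0,0],"twist":0},{"gripper":0,"travel":[0,0,0],"twist":0}]'
python3 -m handwheel '[{"gripper":0,"travel":[0,0,0.001],"twist":0},{"gripper":0,"travel":[0,0,0],"twist":0},{"gripper":0,"travel":[0,0,0],"twist":0}]'
python3 edges.py
```

```text
time_s: 24.22
ee_pos: [556.9, 228.7, 194.7]
ee_rot: [-180.0, 0.0, 76.5]
force: [0.0, -1.1, -1.6]
gripper_width: 60.0
time_s: 24.47
ee_pos: [556.9, 228.7, 193.7]
ee_rot: [-180.0, 0.0, 76.5]
force: [0.2, 0.3, -1.2]
gripper_width: 59.9
[556.9 228.7 193.7] [ 0.2  0.3 -1.2] [(100, [232, 227, 224]), (128, [227, 220, 216]), (130, [162, 134, 130]), (132, [103, 40, 37]), (134, [100, 31, 29]), (154, [126, 37, 34]), (156, [174, 50, 46]), (184, [180, 74, 54]), (186, [203, 152, 86]), (188, [222, 182, 101])]
```

```bash
python3 -m handwheel '[{"gripper":0,"travel":[0,0,0.001],"twist":0},{"gripper":0,"travel":[0,0,0],"twist":0},{"gripper":0,"travel":[0,0,0],"twist":0}]' 20
python3 -m handwheel '[{"gripper":0,"travel":[0,0,0],"twist":0},{"gripper":0,"travel":[0,0,0],"twist":0},{"gripper":0,"travel":[0,0,0],"twist":0},{"gripper":0,"travel":[0,0,0],"twist":0}]' 3
python3 edges.py
```

```text
time_s: 24.77
ee_pos: [556.9, 228.7, 192.7]
ee_rot: [-180.0, 0.0, 76.5]
force: [-0.2, 0.8, -2.1]
gripper_width: 59.8
time_s: 25.1
ee_pos: [556.9, 228.7, 192.8]
ee_rot: [-180.0, -0.0, 76.5]
force: [0.7, -0.5, -1.1]
gripper_width: 60.2
[556.9 228.7 192.8] [ 0.7 -0.5 -1.1] [(100, [232, 228, 224]), (128, [228, 220, 217]), (130, [162, 135, 131]), (132, [103, 41, 38]), (134, [100, 32, 29]), (154, [126, 38, 36]), (156, [174, 50, 46]), (184, [181, 74, 54]), (186, [203, 151, 85]), (188, [222, 182, 101])]
```

```bash
python3 - <<'E'
from h import *
s=env.state();f=env.grab_frame("side");i=f["frame"].astype(int)
m=(i[...,0]>60)&(i[...,0]>1.8*i[...,1]);c=[int(x) for x in proj(f,tinpose(s,8,4,20)([(-40,0,20)]))[0]];print(c)
for col in range(c[0]-12,c[0]+16,3):
    r=np.nonzero(m[c[1]-40:c[1]+40,col])[0]+c[1]-40;print(col,r.min() if len(r) else None,r.max() if len(r) else None)
for pz in(12,16,20,24):
  T=tinpose(s,7.7,3,pz);q=T([(-15,30,0),(-15,-30,0),(-58,30,41),(-58,-30,41),(-5,30,60),(-5,-30,60)]);print(pz,np.round(proj(f,q),1).tolist(),"z",np.round(q[[0,2],2],1))
cv2.imwrite("pics/pl.png",cv2.resize(f["frame"][c[1]-45:c[1]+30,c[0]-50:c[0]+50],(800,600),interpolation=3)[...,::-1])
E
```

```text
[325, 172]
313 143 152
316 149 171
319 151 155
322 151 171
325 150 154
328 141 154
331 147 170
334 151 167
337 160 167
340 None None
12 [[313.4, 171.6], [333.6, 169.9], [316.3, 169.2], [337.4, 167.4], [313.2, 152.6], [333.9, 151.0]] z [ 6.5 41.4]
16 [[313.3, 172.7], [333.5, 171.0], [316.2, 170.4], [337.3, 168.6], [313.2, 153.8], [333.9, 152.2]] z [ 2.5 37.4]
20 [[313.3, 173.8], [333.5, 172.0], [316.2, 171.5], [337.2, 169.7], [313.1, 154.9], [333.8, 153.3]] z [-1.4 33.4]
24 [[313.3, 174.9], [333.4, 173.1], [316.2, 172.7], [337.2, 170.9], [313.1, 156.1], [333.7, 154.4]] z [-5.4 29.5]
```

View pics/pl.png

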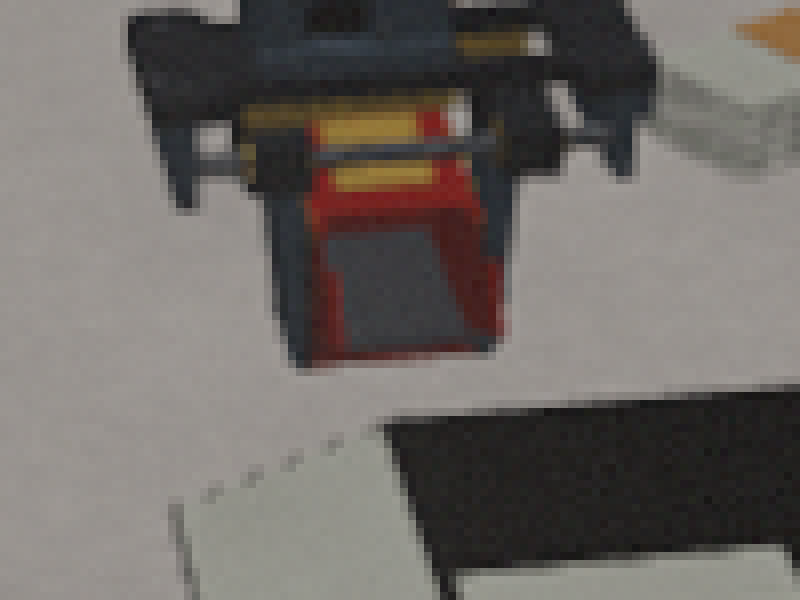

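The chute is empty, and the tin's front edge is about 3–5 mm above the table with the fingertips nearly touching down. That drop is small and the base is broad, so I lower 1 mm more and let it settle as the jaws open.

```bash
python3 -m handwheel '[{"gripper":0,"travel":[0,0,0.001],"twist":0},{"gripper":0,"travel":[0,0,0],"twist":0},{"gripper":67,"travel":[0,0,0],"twist":0},{"gripper":68,"travel":[0,0,0],"twist":0},{"gripper":70,"travel":[0,0,0],"twist":0}]' 3
python3 edges.py
python3 -m handwheel '[{"gripper":80,"travel":[0,0,0],"twist":0},{"gripper":90,"travel":[0,0,0],"twist":0},{"gripper":100,"travel":[0,0,0],"twist":0},{"gripper":100,"travel":[0,0,0],"twist":0},{"gripper":100,"travel":[0,0,0],"twist":0}]' 3
python3 edges.py
```

```text
time_s: 25.62
ee_pos: [557.1, 228.8, 192.1]
ee_rot: [180.0, -0.0, 76.5]
force: [0.7, -0.2, 0.9]
gripper_width: 63.6
[557.1 228.8 192.1] [ 0.7 -0.2  0.9] [(100, [232, 227, 224]), (128, [178, 155, 151]), (130, [136, 55, 52]), (132, [176, 50, 45]), (158, [185, 80, 56]), (160, [209, 155, 88]), (162, [222, 182, 101])]
time_s: 26.08
ee_pos: [556.9, 228.7, 191.8]
ee_rot: [180.0, -0.0, 76.5]
force: [0.2, 0.2, -0.2]
gripper_width: 90.9
[556.9 228.7 191.8] [ 0.2  0.2 -0.2] [(100, [232, 227, 223]), (128, [162, 138, 134]), (130, [155, 48, 46]), (132, [181, 52, 47]), (158, [185, 91, 59]), (160, [213, 166, 93]), (162, [222, 182, 101])]
```

Released, and the tin went flat: the back-face band is gone from the wrist view. I retract and swing clear of the top view.

```bash
python3 -m handwheel '[{"gripper":100,"travel":[0,0,-0.01],"twist":0},{"gripper":100,"travel":[0,0,-0.025],"twist":0},{"gripper":100,"travel":[0,0,-0.035],"twist":0},{"gripper":100,"travel":[0,0,-0.035],"twist":0},{"gripper":100,"travel":[0,0,-0.035],"twist":0}]'
python3 -m handwheel '[{"gripper":100,"travel":[0,0,-0.035],"twist":0},{"gripper":100,"travel":[0.01,-0.01,-0.025],"twist":0},{"gripper":100,"travel":[0.025,-0.025,0],"twist":0},{"gripper":100,"travel":[0.025,-0.025,0],"twist":0},{"gripper":100,"travel":[0.025,-0.025,0],"twist":0}]'
python3 -m handwheel '[{"gripper":100,"travel":[0.025,-0.025,0],"twist":0},{"gripper":100,"travel":[0.025,-0.025,0],"twist":0},{"gripper":100,"travel":[0.025,-0.025,0],"twist":0},{"gripper":100,"travel":[0.025,-0.025,0],"twist":0},{"gripper":100,"travel":[0.01,-0.01,0],"twist":0}]'
python3 -m handwheel '[{"gripper":100,"travel":[0.01,-0.01,0],"twist":0},{"gripper":100,"travel":[0,0,0],"twist":0},{"gripper":100,"travel":[0,0,0],"twist":0}]'
python3 - <<'E'
from h import *
g=env.grab_frame("top");mt=pick("top","red_tin",(250,185));sw=env.pinpoint("top","sweet_a_center")
f=env.grab_frame("side");ms=pick("side","red_tin",(325,165))
print([(np.round(d["uv"]),round(d["confidence"],2),np.round(R.from_euler('z',-13.45,degrees=True).inv().apply(ground(g,d["uv"],18)-[543.5,1.5,0]))) for d in sw])
print("side sweets",[(np.round(d["uv"]),round(d["confidence"],2)) for d in env.pinpoint("side","sweet_a_center")])
print(fit([(g,mt),(f,ms)],TIN,[556,225,76]),fit([(f,ms)],TIN,[556,225,76]))
a=cv2.resize(g["frame"][130:250,210:380],(566,400),interpolation=3);b=cv2.resize(f["frame"][120:200,290:370],(234,400),interpolation=3)
cv2.imwrite("pics/fin.png",np.hstack([a,b])[...,::-1])
E
```

```text
time_s: 26.55
ee_pos: [556.7, 228.6, 333.9]
ee_rot: [180.0, -0.0, 76.5]
force: [0.9, 0.7, -0.5]
gripper_width: 91.4
time_s: 26.97
ee_pos: [493.2, 331.7, 393.5]
ee_rot: [179.9, -0.1, 76.5]
force: [0.2, 0.1, -1.0]
gripper_width: 91.6
time_s: 27.38
ee_pos: [410.2, 466.7, 392.6]
ee_rot: [-179.9, -0.1, 76.7]
force: [-0.3, -0.1, 0.5]
gripper_width: 91.4
time_s: 27.63
ee_pos: [405.5, 475.5, 391.9]
ee_rot: [180.0, 0.0, 76.6]
force: [-0.8, -0.5, -0.4]
gripper_width: 91.0
[(array([349., 188.]), 0.65, array([-12., -49.,  18.]))]
side sweets []
(array([557.45727865, 227.65869584,  75.62056357]), np.float64(0.11748659610748291)) (array([556.68666598, 225.77569232,  77.78419477]), np.float64(0.052602171897888184))
```

View pics/fin.png

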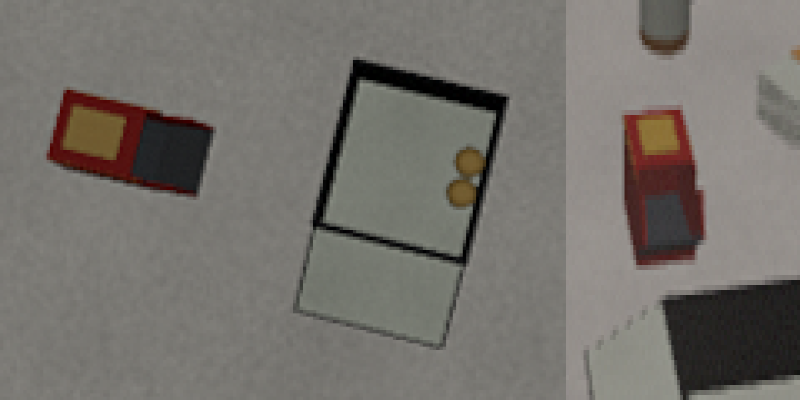

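The last picture shows both gold sweets on the box's white floor, at crop (469,162) and (461,193), and the red tin upright and empty on the table, well away from the gripper. I hand in.

```bash
python3 -c "
from workcell import env
print(env.job_done())"
```

```text
the job is handed in; nothing more can be done
None
```

The job is handed in at about 28 s. The tin was tipped and held, both sweets were poured into the black gift box, and the tin is standing upright on the table, released.

- **How it was tipped:** the moves cannot tilt the tool, so I turned the tin inside the grip. I pressed the back of its underside on the fixed +y rim of the gift box, and later righted it by pressing the chute on the same rim.
- **The 20° hold:** I lifted it off the rim at about 19° (measured) and held it for about 1.5 s. Both sweets were at the foot of the chute and none came out; the wrist moment shifted with them.
- **The pour:** the first try reached only about 38°, not the 55–60° I had predicted, because the tin slid up in the grip. Both sweets stayed in. Pressing on to about 49° emptied it. I did not reach the 55° given as sure.
- **Last checks:** the top picture shows both sweets on the box floor by the wall away from the tin. The sweet finder reported only one of them; I saw the second in the picture. The tin fits an upright pose at about (557, 227), and the gripper is well clear.
- **Release:** the tin dropped the last few millimetres at about 8° of tilt, then settled flat.

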